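# Square up a white reference tile in its holder and shut the keeper

## Task

The round white reference tile lies in its grey holder turned the wrong way. Turn it where it lies, without lifting it out, until its one flat edge lies flush along the steel alignment bar; swing the keeper arm fully shut behind it and let go. The tile turns easily under a fingertip but is brittle: never press on it with 25 N or more, and leave the things around the holder where they are.

Things in the scene. Friction and masses are not known exactly. Their poses are not given: they have to be found in the camera images.
- holder: Grey plate 150 x 136 x 10 mm fixed to the bench; origin on the bench, x towards the alignment bar, z up; plate spans x -88..62 mm. Steel alignment bar along y on its top (x 40..54, y -56..56, top at z = 17 mm). A slot along x in the plate guides the spigot under the tile: it lets the tile's centre travel only along y = 0, from x = -14 to the bar. The keeper arm closes the -x end.
- bar_face (a point): Middle of the lower edge of the bar's face that the tile's flat must touch: x = 40, y = 0, z = 10 mm in the holder's frame, axes as the holder's. The tile's centre lies 33 mm from this face when its flat is flush on it, 45 mm when its round edge touches it.
- tile: White disc with one flat edge, radius 45, 8 mm thick, 0.15 kg, loose on the plate, spigot under its centre in the slot. Origin: centre of the 45 mm circle, underside; x points to the middle of the flat (33 mm from the centre, 61 mm long), z up. Top 18 mm above the bench, 1 mm above the bar. Glides on the plate (friction 0.1); its face grips a fingertip (about 1). Press within 25 mm of the centre.
- keeper (a joint): Angle of the steel keeper arm (rad): 0 = fully shut, across the holder's open end along y; grows as it swings out to -x (clockwise from above), stop at 1.1. Stays where left (hinge friction 0.06 N m). Shut, it stands 1 mm behind a tile flush on the bar; a tile turned wrong blocks it, one within 0.15 rad is pushed home and squared. Arm 12 mm wide, 12 to 20 mm above the bench.
- keeper_pivot (a point): Top of the keeper's vertical hinge: x = -45, y = +58 mm in the holder's frame, 21.5 mm above the bench.
- keeper_pin (a point): Centre of the top of the black upright pin at the free end of the keeper arm, 100 mm from the pivot; diameter 12 mm, standing from 20 to 52 mm above the bench. Push or pinch it here to swing the arm.
- brown_jar: Bystander: sample jar with yellow lid and dark brown contents, 70 mm wide, 76 mm tall; origin at the centre of its underside.
- bottle: Bystander: small amber bottle, 42 mm wide, 85 mm tall; origin at the centre of its underside.
- timer: Bystander: white upright digital timer, 24 x 62 x 66 mm; origin at the centre of its underside.
There are look-alikes about, which are no part of the job. Of the things shaped like the tile, the white one is meant.

How it is judged (in metres and radians):
At the end, for the whole second after the job is handed in: The tile lies flat on the plate with its flat edge along the alignment bar, parallel within 0.04 rad and within 2 mm of it, the keeper arm is shut to within 0.05 rad, and the tile is at rest (angle between the x axis of tile and the x axis of holder, either way round below 0.04 rad and x of tile in the frame of holder between 0.005 and 0.0085 m and z of tile in the frame of holder below 0.012 m and angle between tile's own z axis and vertical below 0.03 rad and value of joint keeper below 0.05 rad and linear speed of tile below 0.01 m/s); the robot touches nothing.
It fails at once if the fingers press on the brittle tile with more than 25 N (contact force between the fingers and tile above 25 N).
It fails at once if the tile is forced against the holder with more than 35 N (contact force between tile and holder above 35 N).
It fails at once if the tile is lifted out of the holder (z of tile in the frame of holder above 0.016 m).
It fails at once if a bystander is moved more than 30 mm (distance of any of brown_jar, bottle, timer from where it was at the start of the episode above 0.03 m).
It also fails if it takes over 67 s, if anything falls off the work surface, if the arm or the gripper's body presses on something with over 40 N, if the wrist force passes 120 N, or if a joint passes its speed limit or range.

## Robot

A 6-joint arm with a two-finger parallel gripper is mounted at the origin on a cart in front of the work surface, level with it; the furniture and walls round the work are solid. World frame = base frame: x ahead of the robot, y to its left, z up, the work surface at z = 0. Lengths are in m, angles in degrees, forces in N, time in s.
With the tool pointing down it reaches from about 0.4 to 0.825 m from the base axis. Payload 7 kg.
Tool frame: the origin (TCP) lies at the centre of the arm's flange, where the gripper is bolted on; the fingertips stand 178 mm ahead of it and the grasp point (between the pads) lies 159 mm ahead of it (tip_reach is the distance from the TCP to the fingertips, in m); z points along the fingers, y is the line along which they close (so a half turn about z gives the same grasp; the last joint's range is limited). The gripper opens to 88 mm and grips with 3 to 60 N. Pads are 19 mm wide; open, the fingers measure 130 mm over their backs; the gripper's body (78 mm by 193 mm) begins 47 mm behind the grasp point.
Start: joints at [91.908, 20.546, 0.682, 0, -70.136, -16.507], TCP at [0.17, 0.653, 0.405] pointing down, gripper open.
Joint ranges: [-176.03, 176.03], [-82.01, 121.73], [-58.28, 71.71], [-173.87, 95.51], [-174.79, -0.11], [-173.66, 173.66]. Speed limits (degrees/s): [136.94, 136.94, 172.46, 180, 180, 180].

## Interface

Orientations are given as [roll, pitch, yaw] about the fixed x, y, z axes, in that order (R = Rz(yaw) Ry(pitch) Rx(roll)).
In Python, from plant import * gives the robot as it stands.
- The arm moves only by the shell command python3 -m handwheel 'ROWS'. ROWS is JSON, a list of rows, each a list of 7 numbers: the opening, from -1 (shut) to 1 (fully open), then the shift along the tool's x, y, z as a fraction of full scale, then the turn, a rotation vector about the tool's x, y, z as a fraction of full scale. A call has 1 to 5 rows; each row shifts and turns the commanded pose from where the row before left it, along the tool's axes as they then stand; what a row does not reach is not made up. Full scale, the value 1, is 0.025 m for a shift and 6 degrees for a turn. A row lasts 1/8 s, in which the tool goes at most 62.5 mm and 10.7 degrees, less where a joint would pass 70% of its speed; a pose out of reach is approached as far as the arm can. A call with a number of a shift or a turn outside -1 to 1 is refused whole. A call with a gripper value outside its range is refused whole. The fingers move at their own pace and stop on an object; the grip force is fixed at half the most. Time passes only in rows, so rows that do not move let the fingers close. It gives the time, the measured TCP pose, the force, the opening and the grip force at its end, in the units of the state.
- get_obs(): the state, without advancing time (a new reading comes with each control period).
- snapshot(name): name is "scene" or "top" or "wrist"; returns a dict with "color" (420x560x3 uint8, red, green, blue), "fx", "fy", "cx", "cy" (pixels), "R" (3x3) and "t" (3): a world point X has camera coordinates R X + t; the wrist camera has in their place "tool_from_camera" (4x4, takes a point from camera to tool coordinates, whose origin is the TCP and whose axes are the flange's). Camera axes: x right, y down, z forward; pixel columns grow to the right and rows downward; lengths in m; the calibration is good to about 2 mm. A picture is of the moment at which its call begins: read the wrist's pose just before it. There is no depth.
- close_job(): hands the job in; it is judged then, once.
The state is a dict: "clock": time; "joint_pos": joint angles; "qvel": joint speeds; "tau": joint torques, N m; "tool_pos": TCP position; "orientation": TCP orientation; "force": force on the tool from outside, world axes, zero at the start; "moment": the same for the moment, N m; "opening": finger opening in m; "gripper_force": force on a finger pad.
Only numpy, scipy, OpenCV 4.12 (cv2) and the standard library are available. Lean on these libraries where they do the work, as an engineer would, in place of code of your own. Each camera call takes 0.05 s, during which the arm holds its last target. There are 200 camera calls.

## Working session

There is one attempt and no reset: what is moved stays moved. The work goes in short steps, Python scripts to look and compute and a shell command to move; the robot and the scene stay as the last step left them, time stands still between calls to the robot, and variables do not carry over. Pictures are saved under pics/ and viewed, at most 10 in all, crops included, and the job is handed in when it is done.

```bash
mkdir -p pics; cat > h.py <<'E'
from plant import *
import numpy as np, cv2
from scipy.spatial.transform import Rotation as Ro
def ray(s,u,v,z):
    R=np.array(s['R']);t=np.array(s['t']);d=R.T@np.array([(u-s['cx'])/s['fx'],(v-s['cy'])/s['fy'],1]);c=-R.T@t
    return c+d*(z-c[2])/d[2]
def proj(s,X):
    p=np.array(s['R'])@np.array(X)+np.array(s['t']);return s['fx']*p[0]/p[2]+s['cx'],s['fy']*p[1]/p[2]+s['cy']
def cam(n):
    o=get_obs();s=snapshot(n)
    if n=='wrist':
        T=np.eye(4);T[:3,:3]=Ro.from_euler('xyz',o['orientation'],degrees=True).as_matrix();T[:3,3]=o['tool_pos']
        M=np.linalg.inv(T@np.array(s['tool_from_camera']));s['R']=M[:3,:3];s['t']=M[:3,3]
    return s
def save(s,f,crop=None,k=1):
    im=np.array(s['color'])[:,:,::-1]
    if crop: a,b,c,d=crop;im=im[b:d,a:c]
    cv2.imwrite('pics/'+f,cv2.resize(im,None,fx=k,fy=k,interpolation=cv2.INTER_CUBIC))
E
python3 - <<'E'
from h import *
a=cam('scene');b=cam('top')
im=np.vstack([a['color'],b['color']])
save(b,'top.png',k=1.4);save(a,'scene.png',k=1.4)
import pickle;pickle.dump((a,b),open('s.pkl','wb'))
print(get_obs());print(-np.array(b['R']).T@b['t'],-np.array(a['R']).T@a['t'])
E
```

```text
{'clock': 0.1, 'joint_pos': array([ 9.19087996e+01,  2.05876857e+01,  6.39706382e-01, -1.75407798e-02,
       -7.01368773e+01, -1.65064827e+01]), 'qvel': array([-0.01044138, -0.00108605,  0.07632909,  0.15802951,  0.04437357,
        0.03188841]), 'tau': array([-7.48153343e-04, -5.84164488e+01,  2.93749738e+01,  7.01553851e+00,
        1.01087141e-02, -5.34005301e-05]), 'tool_pos': array([0.17008478, 0.6530437 , 0.40381799]), 'orientation': array([ 1.79913955e+02, -8.30114158e-03, -1.46036490e+01]), 'force': array([-0.27536057,  0.04709601, -0.2877324 ]), 'moment': array([-0.00444366, -0.04269477, -0.07796921]), 'gripper_force': 0.0, 'opening': 0.08788278449955486}
[ 0.46106787 -0.12440818  0.90616727] [0.18904047 0.22785589 0.71045488]
```

View pics/top.png

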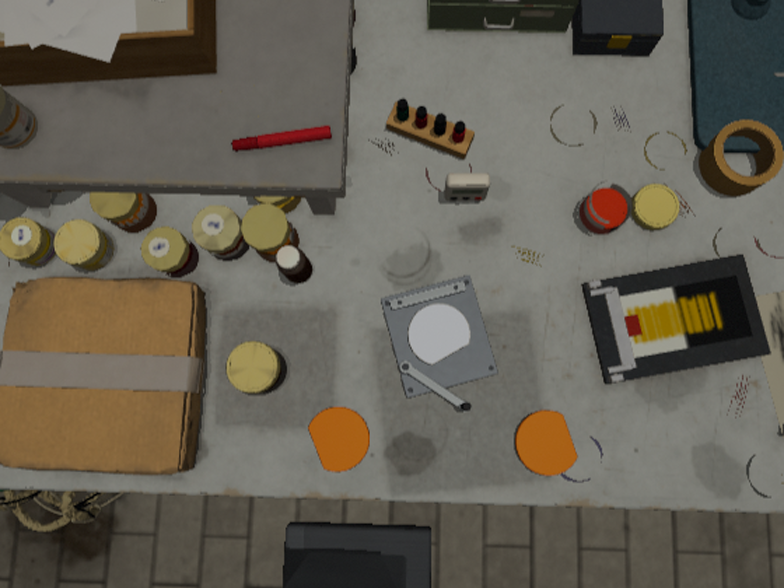

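View pics/scene.png

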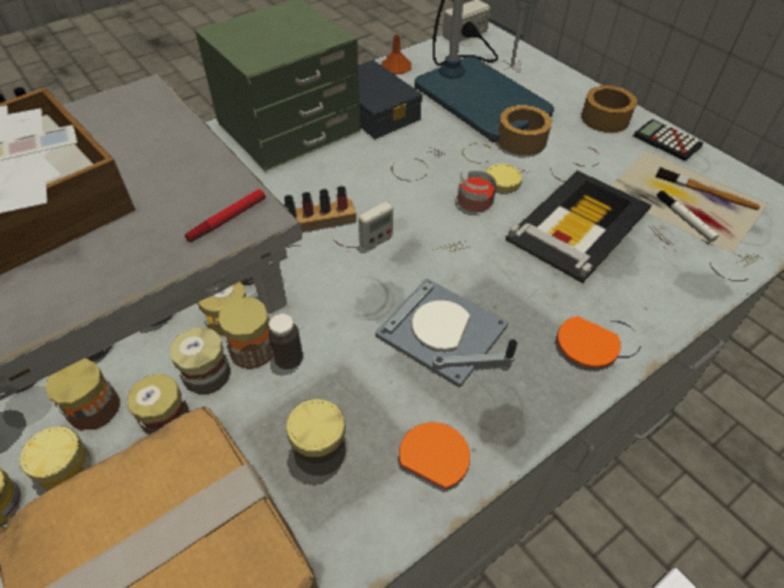

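White tile is at about (438,333) in the 1.4x top view, on the grey holder. The orange look-alikes are at (339,440) and (546,442), so I choose the white one. The bar is at the upper edge, (387,303) to (468,285). The keeper pivot is at (405,367) and the pin at (465,407). Close crop next.

```bash
python3 - <<'E'
from h import *
import pickle
a,b=pickle.load(open('s.pkl','rb'))
save(b,'c1.png',(262,190,366,292),5.5)
for n,(u,v,z) in dict(tile=(438,333,.018),piv=(405,367,.0215),pin=(465,407,.052),bl=(387,303,.017),br=(468,285,.017)).items(): print(n,ray(b,u/1.4,v/1.4,z))
E
```

```text
tile [ 0.56798576 -0.15885506  0.018     ]
piv [ 0.51777012 -0.11296289  0.0215    ]
pin [ 0.46413909 -0.19610294  0.052     ]
bl [ 0.60981095 -0.08414726  0.017     ]
br [ 0.63952013 -0.201035    0.017     ]
```

View pics/c1.png

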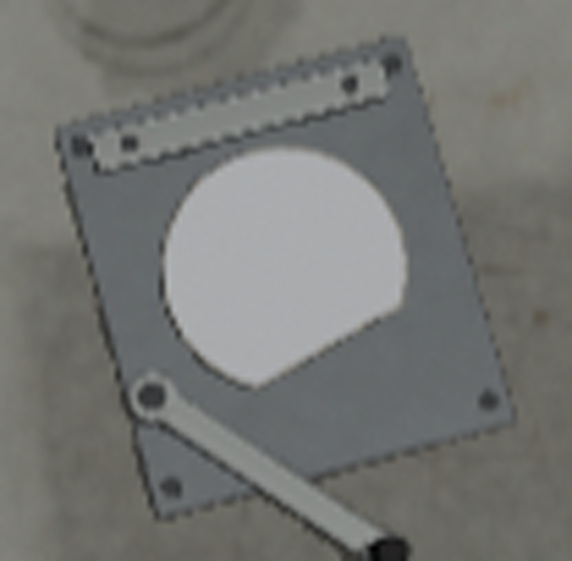

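Clear crop: plate corners at (58,130), (407,38), (514,422) and (158,520), pivot at (152,397), pin top at about (392,550). The tile's flat runs from (258,386) to (402,305), nearly facing away from the bar. Now fitting the holder and tile poses.

```bash
cat > fit.py <<'E'
from h import *
from scipy.optimize import least_squares
import pickle
a,b=pickle.load(open('s.pkl','rb'))
w=lambda u,v,z: ray(b,262+(u+.5)/5.5-.5,190+(v+.5)/5.5-.5,z)[:2]
P=np.array([w(58,130,.01),w(407,38,.01),w(514,422,.01),w(158,520,.01),w(152,397,.0215)])
M=np.array([[62,68],[62,-68],[-88,-68],[-88,68],[-45,58]])/1000
rot=lambda t:np.array([[np.cos(t),-np.sin(t)],[np.sin(t),np.cos(t)]])
f=lambda q:((M@rot(q[2]).T+q[:2])-P).ravel()
r=least_squares(f,[.57,-.15,0]);H=r.x;print('holder',H[:2],np.degrees(H[2]),'res mm',(r.fun*1000).round(1))
im=np.array(b['color']);m=(im.min(2)>140).astype(np.uint8);k=np.zeros_like(m);k[212:264,288:340]=m[212:264,288:340]
c=max(cv2.findContours(k,0,1)[0],key=cv2.contourArea)[:,0]
W=np.array([ray(b,u,v,.018)[:2] for u,v in c])
fl=[w(258,386,.018),w(402,305,.018)]
mid=np.mean(fl,0);d=fl[1]-fl[0];n=np.array([-d[1],d[0]])/np.hypot(*d)
(x,y),rad=cv2.minEnclosingCircle((W*1000).astype(np.float32));C=np.array([x,y])/1000
if n@(mid-C)<0:n=-n
h=lambda p:rot(H[2]).T@(np.array(p)-H[:2])
print('tile',C,'rad',rad,'flatlen',np.hypot(*d),'apothem',n@(mid-C),'in holder',h(C),'tile angle in holder',np.degrees(np.arctan2(n[1],n[0])-H[2]))
pin=w(392,550,.052);hp=h(pin)-[-.045,.058];print('pin',pin,'len',np.hypot(*hp),'keeper',np.degrees(np.arctan2(-hp[0],-hp[1])))
g=lambda p:rot(H[2])@np.array(p)+H[:2]
print('target center',g([.007,0]),'pin shut',g([-.045,-.042]),'pivot',g([-.045,.058]))
for nm,(u,v,z) in dict(jar=(253,366,.076),bottle=(288,258,.085),timer=(467,182,.066)).items(): print(nm,ray(b,u/1.4,v/1.4,z)[:2])
E
python3 fit.py
```

```text
holder [ 0.57796449 -0.15621654] 16.34123814361801 res mm [ 0.9  1.3  0.8  0.1 -1.2 -1.4 -0.4  0.4 -0.  -0.4]
tile [ 0.56743695 -0.15972281] rad 43.866703033447266 flatlen 0.060276156415779075 apothem 0.033029624064962564 in holder [-0.01108878 -0.00040263] tile angle in holder -165.4799283110817
pin [ 0.46628139 -0.19743881] len 0.09907413976684666 keeper 48.12391495471039
target center [ 0.58468171 -0.15424703] pin shut [ 0.54659937 -0.20918095] pivot [ 0.51846362 -0.11322064]
jar [0.50985446 0.08923844]
bottle [0.65671271 0.04924697]
timer [ 0.77782385 -0.1935194 ]
```

Everything fits: residuals are at most 1.4 mm, flat apothem 33.0 mm, keeper length 99 mm. The tile must turn about +165°. I travel at the current height, then pre-turn the wrist.

```bash

python3 -m handwheel '[[-1,0.786,0.916,0,0,0,0],[-1,0.786,0.916,0,0,0,0],[-1,0.786,0.916,0,0,0,0],[-1,0.786,0.916,0,0,0,0],[-1,0.786,0.916,0,0,0,0]]'
python3 -m handwheel '[[-1,0.786,0.916,0,0,0,0],[-1,0.786,0.916,0,0,0,0],[-1,0.786,0.916,0,0,0,0],[-1,0.786,0.916,0,0,0,0],[-1,0.786,0.916,0,0,0,0]]'
python3 -m handwheel '[[-1,0.786,0.916,0,0,0,0],[-1,0.786,0.916,0,0,0,0],[-1,0.786,0.916,0,0,0,0],[-1,0.786,0.916,0,0,0,0],[-1,0.786,0.916,0,0,0,0]]'
```

```text
clock: 0.72
tool_pos: [0.2367, 0.5166, 0.4043]
orientation: [180.0, 0.0, -14.6]
force: [-0.4, 0.4, -0.1]
opening: 0.0434
gripper_force: 0.0
clock: 1.35
tool_pos: [0.3032, 0.3804, 0.4046]
orientation: [180.0, 0.0, -14.6]
force: [0.1, 0.1, -0.5]
opening: 0.0008
gripper_force: 0.0
clock: 1.98
tool_pos: [0.3691, 0.2447, 0.4047]
orientation: [-180.0, -0.0, -14.6]
force: [0.1, 0.3, 0.4]
opening: 0.0004
gripper_force: 0.0
```

```bash

python3 -m handwheel '[[-1,0.786,0.916,0,0,0,0],[-1,0.786,0.916,0,0,0,0],[-1,0.786,0.916,0,0,0,0],[-1,0.786,0.916,0,0,0,0],[-1,0.786,0.916,0,0,0,0]]' >/dev/null
python3 -m handwheel '[[-1,0.786,0.916,0,0,0,0],[-1,0.786,0.916,0,0,0,0],[-1,0.786,0.916,0,0,0,0],[-1,0.786,0.916,0,0,0,0],[-1,0.786,0.916,0,0,0,0]]' >/dev/null
python3 -m handwheel '[[-1,0.786,0.916,0,0,0,0],[-1,0.786,0.916,0,0,0,0],[-1,0.786,0.916,0,0,0,0],[-1,0.786,0.916,0,0,0,0],[-1,0.786,0.916,0,0,0,0]]'
python3 -m handwheel '[[-1,0,0,0.3,0,0,1],[-1,0,0,0.3,0,0,1],[-1,0,0,0.3,0,0,1],[-1,0,0,0.3,0,0,1],[-1,0,0,0.3,0,0,1]]' >/dev/null
python3 -m handwheel '[[-1,0,0,0.3,0,0,1],[-1,0,0,0.3,0,0,1],[-1,0,0,0.3,0,0,1],[-1,0,0,0.3,0,0,1],[-1,0,0,0.3,0,0,1]]' >/dev/null
python3 -m handwheel '[[-1,0,0,0.3,0,0,1],[-1,0,0,0.3,0,0,1],[-1,0,0,0.3,0,0,1],[-1,0,0,0.3,0,0,1],[-1,0,0,0.3,0,0,1]]' >/dev/null
python3 -m handwheel '[[-1,0,0,0.3,0,0,1],[-1,0,0,0.3,0,0,1],[-1,0,0,0.3,0,0,1],[-1,0,0,0.3,0,0,1],[-1,0,0,0.3,0,0,1]]'
python3 -m handwheel '[[-1,0,0,0.3,0,0,1],[-1,0,0,0.3,0,0,1],[-1,0,0,0,0,0,0]]'
python3 - <<'E'
from h import *
o=get_obs();print(o['joint_pos'],o['tool_pos'],o['force'],tip_reach if 'tip_reach' in globals() else '')
s=cam('wrist');save(s,'w1.png')
b=cam('top');save(b,'t2.png',(230,150,400,310),4)
for p in [(0.5674,-.1597,.018),(.58468,-.15425,.018)]: print(proj(s,p),(np.array(proj(b,p))-[230,150])*4)
E
```

```text
clock: 3.85
tool_pos: [0.5673, -0.1619, 0.4046]
orientation: [180.0, 0.0, -14.6]
force: [0.5, 0.5, 0.9]
opening: 0.0007
gripper_force: 0.0
clock: 6.35
tool_pos: [0.5669, -0.1609, 0.2544]
orientation: [180.0, -0.0, -134.8]
force: [0.0, 0.2, -0.0]
opening: 0.0006
gripper_force: 0.0
clock: 6.72
tool_pos: [0.5668, -0.1608, 0.2391]
orientation: [180.0, -0.1, -146.6]
force: [0.4, -0.5, -0.7]
opening: 0.0005
gripper_force: 0.0
[ 3.15779195e+00  2.15673523e+01 -2.19450161e+01 -4.57962396e-03
 -4.65663340e+01 -5.97360323e+01] [ 0.56679343 -0.1608102   0.23913394] [ 0.36142725 -0.53415096 -0.6985552 ] 0.1781
(np.float64(280.553260407923), np.float64(238.95833943101894)) [333.08780718 352.6334633 ]
(np.float64(273.746663529123), np.float64(261.1932119676908)) [322.96170355 318.260522  ]
```

View pics/w1.png

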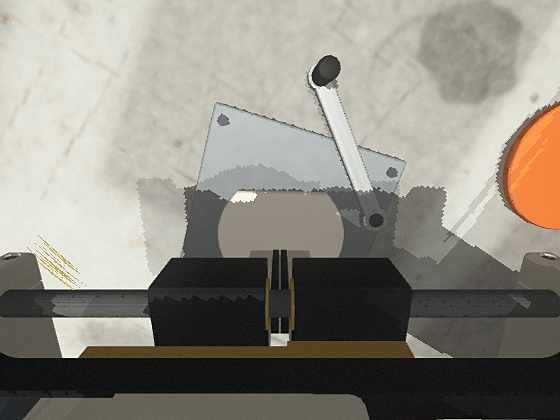

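The wrist view shows the white tile under the closed fingers, its flat at row 190 (columns 236–323). The pin is at (326,70) and the orange look-alike is well to the right. Lowering gently.

```bash

python3 -m handwheel '[[-1,0,0,0.8,0,0,0],[-1,0,0,0.7,0,0,0],[-1,0,0,0,0,0,0],[-1,0,0,0,0,0,0]]'
python3 -m handwheel '[[-1,0,0,0.06,0,0,0],[-1,0,0,0,0,0,0]]'
python3 -m handwheel '[[-1,0,0,0.04,0,0,0],[-1,0,0,0,0,0,0]]'
python3 -c "
from h import *
print(get_obs()['force'],get_obs()['tool_pos'])"
```

```text
clock: 7.32
tool_pos: [0.5678, -0.1603, 0.203]
orientation: [-180.0, 0.0, -146.5]
force: [-0.2, 0.3, 0.1]
opening: 0.0002
gripper_force: 0.0
clock: 7.58
tool_pos: [0.5676, -0.1602, 0.2012]
orientation: [-180.0, 0.0, -146.6]
force: [1.1, 0.3, -0.4]
opening: 0.0003
gripper_force: 0.0
clock: 7.82
tool_pos: [0.5674, -0.1602, 0.1997]
orientation: [180.0, -0.0, -146.6]
force: [-0.2, 0.1, 1.2]
opening: 0.0006
gripper_force: 0.0
[-0.1656893   0.07318334  1.20166692] [ 0.56743833 -0.16020063  0.19967758]
```

```bash

python3 -m handwheel '[[-1,0,0,0.06,0,0,0],[-1,0,0,0,0,0,0]]' | grep -E "tool|force"
python3 -m handwheel '[[-1,0,0,0.04,0,0,0],[-1,0,0,0,0,0,0]]'| grep -E "tool|force"
python3 -m handwheel '[[-1,0,0,0.02,0,0,0],[-1,0,0,0,0,0,0]]'| grep -E "tool|force"
```

```text
tool_pos: [0.5674, -0.1602, 0.198]
force: [-0.0, 0.2, 0.7]
gripper_force: 0.0
tool_pos: [0.5674, -0.1602, 0.197]
force: [-0.4, 0.3, -0.5]
gripper_force: 0.0
tool_pos: [0.5674, -0.1602, 0.1966]
force: [-0.3, 0.8, 0.3]
gripper_force: 0.0
```

```bash

python3 -m handwheel '[[-1,0,0,0.02,0,0,0],[-1,0,0,0,0,0,0]]' | grep -E "tool|force"
python3 -m handwheel '[[-1,0,0,0.01,0,0,0],[-1,0,0,0,0,0,0]]'| grep -E "tool|force"
```

```text
tool_pos: [0.5675, -0.1602, 0.1962]
force: [0.7, -0.4, 0.6]
gripper_force: 0.4
tool_pos: [0.5676, -0.1603, 0.1962]
force: [-0.6, -0.6, 3.7]
gripper_force: 1.4
```

```bash

python3 -m handwheel '[[-1,0,0,0.01,0,0,0],[-1,0,0,0,0,0,0]]'| grep -E "tool|force"
python3 -m handwheel '[[-1,0,0,0,0,0,-0.5],[-1,0,0,0,0,0,-0.5],[-1,0,0,0,0,0,0]]'
```

```text
tool_pos: [0.5677, -0.1602, 0.196]
force: [-0.5, 0.4, 5.0]
gripper_force: 2.5
clock: 9.7
tool_pos: [0.5678, -0.1602, 0.1961]
orientation: [-180.0, 0.0, -140.6]
force: [1.4, 0.3, 4.4]
opening: 0.0003
gripper_force: 2.5
```

```bash

python3 -m handwheel '[[-1,0,0,0,0,0,-0.7],[-1,0,0,0,0,0,-0.7],[-1,0,0,0,0,0,-0.7],[-1,0,0,0,0,0,-0.7],[-1,0,0,0,0,0,-0.7]]'| grep -E "tool|force|orie"
python3 -m handwheel '[[-1,0,0,0,0,0,-0.7],[-1,0,0,0,0,0,-0.7],[-1,0,0,0,0,0,-0.7],[-1,0,0,0,0,0,-0.7],[-1,0,0,0,0,0,-0.7]]'| grep -E "tool|force|orie"
python3 - <<'E'
from h import *
s=cam('wrist');save(s,'w2.png')
E
```

```text
tool_pos: [0.5678, -0.1603, 0.196]
orientation: [-180.0, 0.0, -119.5]
force: [0.3, 0.3, 5.8]
gripper_force: 2.6
tool_pos: [0.5677, -0.1602, 0.1961]
orientation: [-180.0, 0.0, -98.5]
force: [0.2, 0.6, 5.9]
gripper_force: 2.8
```

View pics/w2.png

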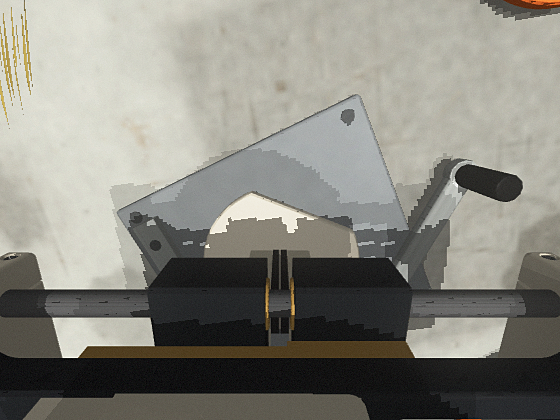

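The flat now runs (252,192) to (355,232) in the wrist view: the tile is turning but lagging the tool. Measuring its angle.

```bash
python3 - <<'E'
from h import *
s=cam('wrist');print(get_obs()['clock'])
A,B=[ray(s,u,v,.018)[:2] for u,v in [(252,192),(355,232)]];print(A,B,np.hypot(*(B-A)))
d=B-A;C=np.array([.5674,-.1597]);n=np.array([-d[1],d[0]])/np.hypot(*d);n*=np.sign(n@((A+B)/2-C))
print('apoth',n@(A-C),'world ang',np.degrees(np.arctan2(n[1],n[0])))
E
```

```text
11.05
[ 0.57600828 -0.20511969] [ 0.523368   -0.17434056] 0.060978299664354745
apoth 0.03486403449816697 world ang -120.31511604580902
```

Turned 29° for a 48° wrist turn, so it slips. Lifting, opening the fingers slightly for a longer lever arm, and pressing a bit firmer.

```bash

python3 -m handwheel '[[-1,0,0,-0.06,0,0,0],[-0.8,0,0,0,0,0,0],[-0.8,0,0,0,0,0,0],[-0.8,0,0,0.05,0,0,0],[-0.8,0,0,0,0,0,0]]'| grep -E "tool|force|open"
python3 -m handwheel '[[-0.8,0,0,0.02,0,0,0],[-0.8,0,0,0,0,0,0]]'| grep -E "tool|force|open"
python3 -m handwheel '[[-0.8,0,0,0.01,0,0,0],[-0.8,0,0,0,0,0,0]]'| grep -E "tool|force|open"
```

```text
tool_pos: [0.5676, -0.1603, 0.1961]
force: [-0.1, 0.2, 2.6]
opening: 0.0086
gripper_force: 1.5
tool_pos: [0.5678, -0.1602, 0.196]
force: [-1.0, 0.6, 6.3]
opening: 0.0087
gripper_force: 3.2
tool_pos: [0.5678, -0.1602, 0.1959]
force: [-1.1, 1.0, 7.8]
opening: 0.0088
gripper_force: 4.0
```

```bash

python3 -m handwheel '[[-0.8,0,0,0.005,0,0,-0.7],[-0.8,0,0,0,0,0,-0.7],[-0.8,0,0,0,0,0,-0.7],[-0.8,0,0,0,0,0,-0.7],[-0.8,0,0,0,0,0,-0.7]]'| grep -E "tool|force|orie"
python3 -m handwheel '[[-0.8,0,0,0,0,0,-0.7],[-0.8,0,0,0,0,0,-0.7],[-0.8,0,0,0,0,0,-0.7],[-0.8,0,0,0,0,0,-0.7],[-0.8,0,0,0,0,0,0]]'| grep -E "tool|force|orie"
python3 - <<'E'
from h import *
s=cam('wrist');o=get_obs();print(o['joint_pos'][5])
save(s,'w3.png',(150,140,410,300),2.5)
import pickle;pickle.dump(s,open('w3.pkl','wb'))
E
```

```text
tool_pos: [0.568, -0.16, 0.196]
orientation: [-179.9, -0.0, -77.4]
force: [-1.2, 3.6, 9.3]
gripper_force: 4.5
tool_pos: [0.5679, -0.1599, 0.1959]
orientation: [-179.9, -0.0, -60.7]
force: [-1.1, 3.7, 8.0]
gripper_force: 4.4
25.99911133826878
```

View pics/w3.png

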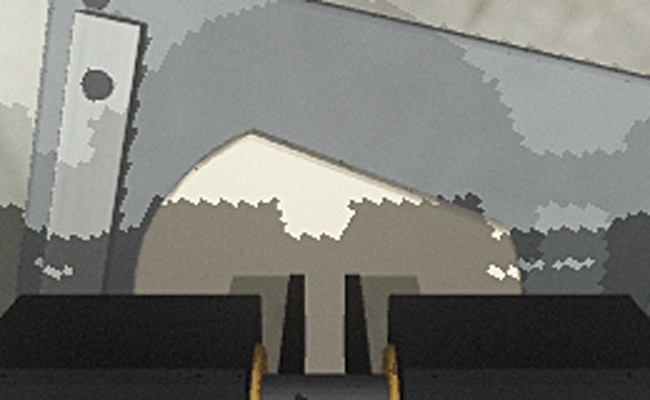

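Same relative angle as before (corner at (252,130) in the crop), so it no longer slips. About 99° remains.

```bash

python3 -m handwheel '[[-0.8,0,0,0,0,0,-0.8],[-0.8,0,0,0,0,0,-0.8],[-0.8,0,0,0,0,0,-0.8],[-0.8,0,0,0,0,0,-0.8],[-0.8,0,0,0,0,0,-0.8]]'| grep -E "tool|force|orie"
python3 -m handwheel '[[-0.8,0,0,0,0,0,-0.8],[-0.8,0,0,0,0,0,-0.8],[-0.8,0,0,0,0,0,-0.8],[-0.8,0,0,0,0,0,-0.8],[-0.8,0,0,0,0,0,-0.8]]'| grep -E "tool|force|orie"
python3 -m handwheel '[[-0.8,0,0,0,0,0,-0.8],[-0.8,0,0,0,0,0,-0.8],[-0.8,0,0,0,0,0,-0.8],[-0.8,0,0,0,0,0,-0.8],[-0.8,0,0,0,0,0,-0.8]]'| grep -E "tool|force|orie"
python3 -m handwheel '[[-0.8,0,0,0,0,0,-0.8],[-0.8,0,0,0,0,0,-0.8],[-0.8,0,0,0,0,0,-0.8],[-0.8,0,0,0,0,0,-0.8],[-0.8,0,0,0,0,0,0]]'| grep -E "tool|force|orie"
python3 - <<'E'
from h import *
s=cam('wrist');o=get_obs();print(o['joint_pos'][5])
save(s,'w4.png',(150,100,430,300),2.8)
import pickle;pickle.dump(s,open('w4.pkl','wb'))
E
```

```text
tool_pos: [0.5678, -0.1599, 0.1959]
orientation: [-179.9, -0.1, -36.6]
force: [-2.1, 3.7, 10.2]
gripper_force: 4.7
tool_pos: [0.5679, -0.1599, 0.196]
orientation: [-180.0, -0.1, -12.6]
force: [-1.1, 2.8, 8.2]
gripper_force: 4.6
tool_pos: [0.5678, -0.1599, 0.1959]
orientation: [180.0, -0.1, 11.4]
force: [-2.6, 2.7, 9.6]
gripper_force: 4.8
tool_pos: [0.5679, -0.1599, 0.196]
orientation: [180.0, -0.1, 30.5]
force: [-0.7, 4.1, 8.4]
gripper_force: 4.5
117.19833925204343
```

View pics/w4.png

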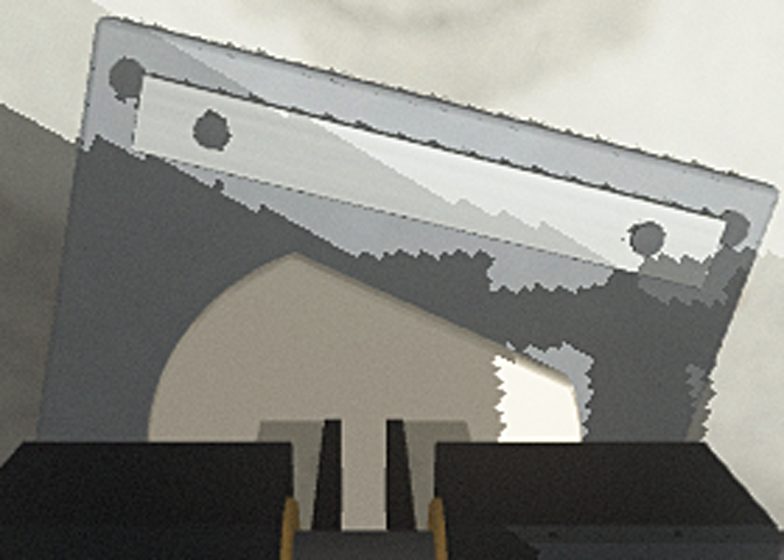

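Flat runs (293,254) to (572,376) in the crop; the bar's near top edge runs (135,152) to (700,288).

```bash
python3 - <<'E'
from h import *
import pickle
s=pickle.load(open('w4.pkl','rb'))
w=lambda u,v,z: ray(s,150+(u+.5)/2.8-.5,100+(v+.5)/2.8-.5,z)[:2]
A,B=w(293,254,.018),w(572,376,.018);D,E=w(135,152,.017),w(700,288,.017)
ang=lambda d:np.degrees(np.arctan2(d[1],d[0]))
print(np.hypot(*(B-A)),np.hypot(*(E-D)),ang(B-A),ang(E-D),'turn needed',ang(E-D)-ang(B-A))
d=(E-D)/np.hypot(*(E-D));n=np.array([-d[1],d[0]]);print('gaps mm',1e3*n@(A-D),1e3*n@(B-D), 'bar normal',n)
E
```

```text
0.060194110854404466 0.1104714398065087 -83.95849707688029 -73.23186775270032 turn needed 10.726629324179967
gaps mm -11.72684048603747 -22.93036605530334 bar normal [0.95748011 0.28849929]
```

```bash

python3 -m handwheel '[[-0.8,0,0,0,0,0,-0.6],[-0.8,0,0,0,0,0,-0.6],[-0.8,0,0,0,0,0,-0.6],[-0.8,0,0,0,0,0,0]]'| grep -E "tool|force|orie"
python3 -m handwheel '[[-0.8,0.145,0.067,0,0,0,0],[-0.8,0.145,0.067,0,0,0,0],[-0.8,0.145,0.067,0,0,0,0],[-0.8,0.109,0.05,0,0,0,0],[-0.8,0,0,0,0,0,0]]'| grep -E "tool|force|orie"
python3 -m handwheel '[[-0.8,0.036,0.017,0,0,0,0],[-0.8,0,0,0,0,0,0]]'| grep -E "tool|force|orie"
python3 - <<'E'
from h import *
s=cam('wrist')
save(s,'w5.png',(150,100,430,300),2.8)
import pickle;pickle.dump(s,open('w5.pkl','wb'))
E
```

```text
tool_pos: [0.5679, -0.1599, 0.196]
orientation: [179.9, -0.1, 41.3]
force: [-1.2, 3.6, 8.9]
gripper_force: 4.6
tool_pos: [0.5819, -0.1557, 0.196]
orientation: [180.0, -0.0, 41.2]
force: [-3.5, 3.2, 10.5]
gripper_force: 5.1
tool_pos: [0.583, -0.1554, 0.196]
orientation: [180.0, -0.1, 41.2]
force: [-2.1, 3.9, 9.1]
gripper_force: 4.9
```

View pics/w5.png

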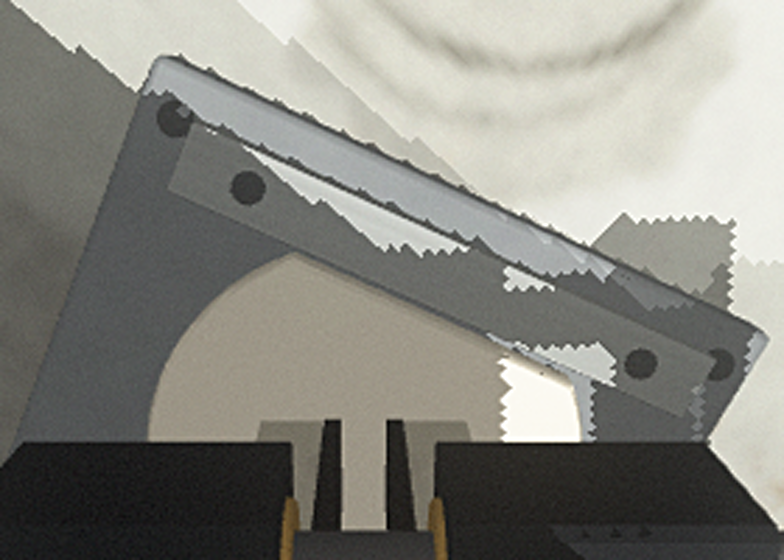

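Nearly flush and parallel: the flat (293,254)–(572,376) lies about along the bar edge (170,188)–(685,415). Pushing a little more until force shows.

```bash

python3 -m handwheel '[[-0.8,0.036,0.017,0,0,0,0],[-0.8,0,0,0,0,0,0]]'| grep -E "tool|force|orie"
python3 -m handwheel '[[-0.8,0.036,0.017,0,0,0,0],[-0.8,0,0,0,0,0,0]]'| grep -E "tool|force|orie"
```

```text
tool_pos: [0.584, -0.1551, 0.196]
orientation: [180.0, -0.1, 41.2]
force: [-2.5, 3.6, 9.5]
gripper_force: 4.8
tool_pos: [0.585, -0.1548, 0.196]
orientation: [180.0, -0.1, 41.2]
force: [-2.1, 3.6, 9.2]
gripper_force: 4.9
```

```bash

python3 -m handwheel '[[-0.8,0.036,0.017,0,0,0,0],[-0.8,0,0,0,0,0,0]]'| grep -E "tool|force|orie"
python3 -m handwheel '[[-0.8,0.02,0.009,0,0,0,0],[-0.8,0,0,0,0,0,0]]'| grep -E "tool|force|orie"
```

```text
tool_pos: [0.5854, -0.1547, 0.1959]
orientation: [-180.0, 0.0, 41.2]
force: [-4.6, 2.9, 10.6]
gripper_force: 5.8
tool_pos: [0.5856, -0.1547, 0.1959]
orientation: [-180.0, 0.0, 41.2]
force: [-5.3, 2.3, 12.0]
gripper_force: 6.3
```

The tile is against the bar (force about 6 N). Lift off, shut the fingers, turn the wrist and go behind the keeper pin.

```bash

python3 -m handwheel '[[-0.8,0,0,-0.2,0,0,0],[-1,0,0,-1,0,0,0],[-1,0,0,-1,0,0,0],[-1,0,0,-0.8,0,0,0]]'| grep -E "tool|force|orie"
python3 -m handwheel '[[-1,0,0,0,0,0,1],[-1,0,0,0,0,0,1],[-1,0,0,0,0,0,1],[-1,0,0,0,0,0,1],[-1,0,0,0,0,0,1]]'| grep -E "tool|force|orie"
python3 -m handwheel '[[-1,0,0,0,0,0,1],[-1,0,0,0,0,0,0]]'| grep -E "tool|force|orie"
python3 -m handwheel '[[-1,-0.975,0.211,0,0,0,0],[-1,-0.975,0.211,0,0,0,0],[-1,-0.975,0.211,0,0,0,0],[-1,-0.975,0.211,0,0,0,0],[-1,-0.975,0.211,0,0,0,0]]'| grep -E "tool|force|orie"
python3 -m handwheel '[[-1,-0.975,0.211,0,0,0,0],[-1,0,0,0,0,0,0],[-1,0,0,0,0,0,0]]'| grep -E "tool|force|orie"
python3 - <<'E'
from h import *
b=cam('top');save(b,'t3.png',(250,180,370,300),5)
import pickle;pickle.dump(b,open('t3.pkl','wb'))
E
```

```text
tool_pos: [0.5862, -0.1548, 0.2708]
orientation: [180.0, -0.0, 41.2]
force: [-0.1, 0.7, -0.1]
gripper_force: 0.0
tool_pos: [0.5861, -0.1547, 0.2698]
orientation: [-180.0, 0.0, 11.0]
force: [-0.2, -0.4, -0.0]
gripper_force: 0.0
tool_pos: [0.5861, -0.1547, 0.2698]
orientation: [-180.0, 0.0, 5.2]
force: [-0.3, 0.1, -0.1]
gripper_force: 0.0
tool_pos: [0.4664, -0.1923, 0.27]
orientation: [-180.0, -0.0, 5.4]
force: [0.7, -0.1, 0.0]
gripper_force: 0.0
tool_pos: [0.4439, -0.1995, 0.2703]
orientation: [180.0, -0.0, 5.3]
force: [0.4, -0.5, -0.4]
gripper_force: 0.0
```

View pics/t3.png

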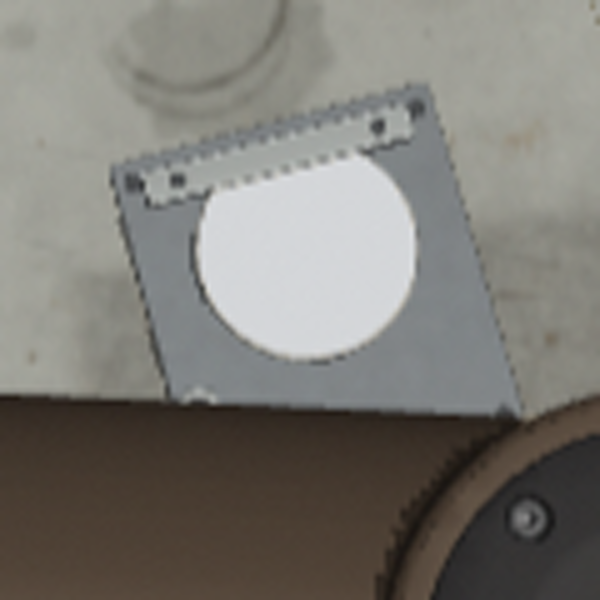

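Tile flush: the flat lies along the bar (210,190)–(365,155). Descending behind the pin; computing the arc.

```bash

python3 -m handwheel '[[-1,0,0,0.9,0,0,0],[-1,0,0,0.9,0,0,0],[-1,0,0,0.75,0,0,0],[-1,0,0,0,0,0,0],[-1,0,0,0,0,0,0]]'| grep -E "tool|force|orie"
python3 - <<'E'
from h import *
p=get_obs()['tool_pos'][:2];y=np.radians(5.3);x=np.array([np.cos(y),np.sin(y)]);yt=np.array([np.sin(y),-np.cos(y)])
H=np.radians(16.5);piv=np.array([.51846,-.11322])
for th in [48,42,36,30,24,18,12,6,3,0,-2]:
    a=np.radians(th);d=np.array([-np.sin(a),-np.cos(a)]);pin=piv+.1*np.array([np.cos(H)*d[0]-np.sin(H)*d[1],np.sin(H)*d[0]+np.cos(H)*d[1]])
    q=pin-.0155*x;print(th,q.round(4),((q-p)@x/.025).round(2),((q-p)@yt/.025).round(2));p=q
E
```

```text
tool_pos: [0.4441, -0.1994, 0.2067]
orientation: [180.0, -0.0, 5.2]
force: [-0.4, -0.9, -0.1]
gripper_force: 0.0
48 [ 0.4508 -0.1999] 0.27 0.04
42 [ 0.46   -0.2049] 0.35 0.23
36 [ 0.4696 -0.2089] 0.37 0.2
30 [ 0.4797 -0.2119] 0.39 0.16
24 [ 0.49   -0.2138] 0.4 0.11
18 [ 0.5004 -0.2146] 0.41 0.07
12 [ 0.5109 -0.2143] 0.42 0.03
6 [ 0.5212 -0.213 ] 0.42 -0.02
3 [ 0.5264 -0.2119] 0.21 -0.02
0 [ 0.5314 -0.2105] 0.21 -0.04
-2 [ 0.5348 -0.2095] 0.14 -0.03
```

```bash

python3 -m handwheel '[[-1,0.27,0.04,0,0,0,0],[-1,0.35,0.23,0,0,0,0],[-1,0,0,0,0,0,0]]'| grep -E "tool|force|orie"
python3 -m handwheel '[[-1,0.37,0.2,0,0,0,0],[-1,0.39,0.16,0,0,0,0],[-1,0.4,0.11,0,0,0,0],[-1,0.41,0.07,0,0,0,0],[-1,0,0,0,0,0,0]]'| grep -E "tool|force|orie"
python3 -m handwheel '[[-1,0.42,0.03,0,0,0,0],[-1,0.3,-0.02,0,0,0,0],[-1,0.12,0,0,0,0,0],[-1,0.12,-0.02,0,0,0,0],[-1,0,0,0,0,0,0]]'| grep -E "tool|force|orie"
```

```text
tool_pos: [0.4606, -0.2052, 0.2066]
orientation: [180.0, -0.1, 5.2]
force: [0.5, 0.6, 0.1]
gripper_force: 0.0
tool_pos: [0.5008, -0.2147, 0.2062]
orientation: [180.0, -0.0, 5.2]
force: [0.0, 0.0, -0.7]
gripper_force: 0.0
tool_pos: [0.5238, -0.2122, 0.2063]
orientation: [180.0, -0.0, 5.2]
force: [0.3, 0.2, 0.7]
gripper_force: 0.0
```

```bash

python3 -m handwheel '[[-1,0.1,-0.01,0,0,0,0],[-1,0.1,-0.02,0,0,0,0],[-1,0,0,0,0,0,0]]'| grep -E "tool|force"
python3 -m handwheel '[[-1,0.08,-0.01,0,0,0,0],[-1,0,0,0,0,0,0]]'| grep -E "tool|force"
python3 -m handwheel '[[-1,0.06,-0.01,0,0,0,0],[-1,0,0,0,0,0,0]]'| grep -E "tool|force"
```

```text
tool_pos: [0.5288, -0.211, 0.2063]
force: [0.8, -1.0, 0.6]
gripper_force: 0.0
tool_pos: [0.5307, -0.2106, 0.2063]
force: [-0.0, 0.1, 0.2]
gripper_force: 0.0
tool_pos: [0.532, -0.2103, 0.2062]
force: [-1.1, -0.1, 1.2]
gripper_force: 0.4
```

```bash

python3 -m handwheel '[[-1,0.05,-0.01,0,0,0,0],[-1,0,0,0,0,0,0]]'| grep -E "tool|force"
python3 -m handwheel '[[-1,0.04,-0.01,0,0,0,0],[-1,0,0,0,0,0,0]]'| grep -E "tool|force"
```

```text
tool_pos: [0.5324, -0.21, 0.206]
force: [-4.0, -1.3, 0.9]
gripper_force: 2.7
tool_pos: [0.5327, -0.2099, 0.2059]
force: [-6.5, -2.5, 3.0]
gripper_force: 3.9
```

Firm stop at the expected shut position (about 7 N). Backing off, lifting and moving aside to look.

```bash

python3 -m handwheel '[[-1,-0.4,0,0,0,0,0],[-1,-0.8,0,0,0,0,0],[-1,0,0,-1,0,0,0],[-1,0,0,-1,0,0,0],[-1,0,0,-1,0,0,0]]'| grep -E "tool|force"
python3 -m handwheel '[[-1,-0.3,1,-1,0,0,0],[-1,-0.3,1,-1,0,0,0],[-1,0,1,-1,0,0,0],[-1,0,1,-1,0,0,0],[-1,0,1,0,0,0,0]]'| grep -E "tool|force"
python3 -m handwheel '[[-1,0,1,0,0,0,0],[-1,0,1,0,0,0,0],[-1,0,1,0,0,0,0],[-1,0,1,0,0,0,0],[-1,0,0,0,0,0,0]]'
python3 - <<'E'
from h import *
a=cam('scene');b=cam('top')
A=cv2.resize(np.array(a['color'])[180:290,250:400,::-1],None,fx=2.6,fy=2.6);B=cv2.resize(np.array(b['color'])[190:300,255:355,::-1],None,fx=4,fy=4)
h=B.shape[0];A=cv2.copyMakeBorder(A,0,h-A.shape[0],0,0,0)
cv2.imwrite('pics/f.png',np.hstack([B,A]))
import pickle;pickle.dump(b,open('f.pkl','wb'))
E
```

```text
tool_pos: [0.5046, -0.2121, 0.2825]
force: [0.9, 0.2, -0.3]
gripper_force: 0.0
tool_pos: [0.5014, -0.3391, 0.3843]
force: [0.2, -0.1, -0.1]
gripper_force: 0.0
clock: 26.38
tool_pos: [0.5099, -0.439, 0.3809]
orientation: [180.0, -0.1, 5.1]
force: [0.3, 0.2, -0.4]
opening: 0.0003
gripper_force: 0.0
```

View pics/f.png

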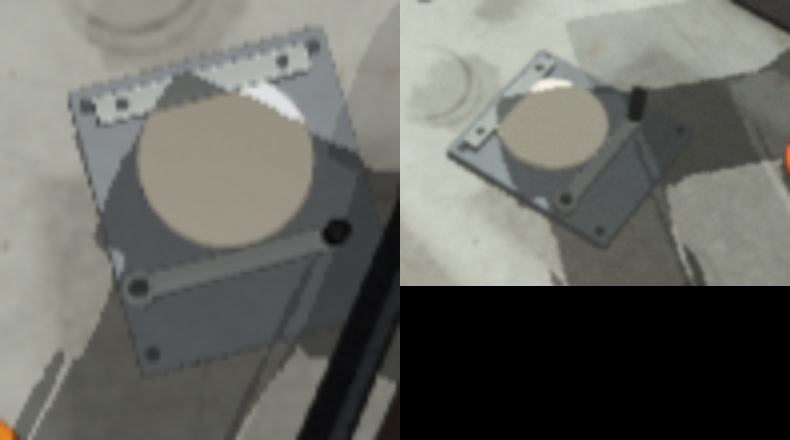

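The keeper lies across the open end: pivot at (139,288), pin top at (337,231). The tile is flush on the bar. Checking the angles numerically.

```bash
python3 - <<'E'
from h import *
import pickle
b=pickle.load(open('f.pkl','rb'))
w=lambda u,v,z: ray(b,255+(u+.5)/4-.5,190+(v+.5)/4-.5,z)[:2]
p,q=w(139,288,.0215),w(337,231,.052);d=q-p
ang=lambda d:np.degrees(np.arctan2(d[1],d[0]))
L,R=w(96,127,.017),w(313,72,.017)
print(p,q,np.hypot(*d),'arm',ang(d),'bar',ang(R-L),'expected shut',-90+16.5)
E
```

```text
[ 0.51880028 -0.11311047] [ 0.54685181 -0.2079269 ] 0.09887893331067932 arm -73.51909955453361 bar -74.0389701231068 expected shut -73.5
```

Arm and bar are parallel within 0.5°, and the pin is within 1.3 mm of its computed shut position. Handing in.

```bash
python3 -c "
from plant import *
print(close_job())"
```

```text
the job is handed in; nothing more can be done
None
```

I handed the job in at about 26 s: the tile's flat lies flush on the alignment bar, the keeper arm is shut to within about 0.5° by camera measurement, and the robot is clear; no verdict came back.

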